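Find the stamped sample case and push it to the dispatch rail

TASK

Only one of the two identical sample cases carries the round release stamp on its underside. With the fingertips, tip both cases over backwards, away from the front edge of the bench, so that each lies on its back with its underside facing the front; see which one is stamped and push that one, still on its back so that the courier sees the stamp, until its top lies flat against the dispatch rail. Leave the other case lying on its back clear of the rail; push gently and only push, do not take hold of the handles or lift anything off the worktop, and leave everything else alone.

Things in the scene. Friction and masses are not known exactly. Their poses are not given: they have to be found in the camera images.
- case_1: One of two identical closed sample cases (grey plastic, white lid, black bar handle on top), standing at first: 80 (x, depth) x 120 (y, width) x 100 mm (z, height, and 17 mm of handle above), 0.28 to 0.56 kg. Origin: centre of the underside; z points to the top, x from front to back, into the bench (about 30 degrees left of straight ahead, give or take 17).
- case_2: The other case, same size, looks and axes; left and right places are swapped at random. The back bottom edge is rounded (radius 20 mm): pushed forward high on the front face (75 to 90 mm up, the finger rising some 20 mm as it goes) a case rolls over that heel and drops gently onto its back past about 40 degrees, after 75 to 85 mm of push.
- case_1_top (a point): Centre of the top face (lid) of case_1, 100 mm along its z axis. When a case lies on its back, its x axis points down, its z axis level into the bench; it is then 100 mm long and 80 mm tall, its origin is 40 mm up and about 30 mm farther into the bench than before. The handle, 36 to 44 mm up, then passes over the rail.
- case_2_top (a point): Centre of the top face of case_2, 100 mm along its z axis from its origin. The cases slide on the worktop with friction of about 0.6.
- case_1_handle: Fixed black bar handle on the lid of case_1, not to be touched: 68 mm long along the case's y axis, 17 mm high, bar 8 mm thick. Origin: middle of the top face.
- case_2_handle: The same handle on case_2.
- stamp (a point): Centre of the round release stamp: flat black ink ring 46 mm across with a tick in it, on the underside of one of the two cases, 8 mm from the middle towards the front. It cannot be seen while the case stands. Both undersides have a blank white panel there; on the other case it is empty.
- dispatch_rail: Dispatch rail: straight dark steel angle, 440 mm long (y), fixed to the worktop behind the cases; upright 25 mm tall and 3 mm thick, flange 16 mm deep behind it. Origin: on the worktop, mid-length, on the front face of the upright. x points into the bench, square to the front face; y along the rail to the left; z up. A case lying flat against it has its top face at x = 0.
- marker: Black marker pen lying between the two cases, pointing into the bench; 12 x 136 (y, its length) x 12 mm, origin under its middle. Bystander, loose.
- timer: White bench timer lying flat, 68 x 62 x 19 mm, right of the cases. Origin: centre of its underside. Bystander, loose.
- bottle: Small reagent bottle with a red cap, 44 x 44 x 110 mm, standing behind the rail. Origin: centre of its foot. Bystander, loose.

How it is judged:
By the outcome, as a careful person would: the job done as asked, in the order asked, and still so for the second after the job is handed in, with the robot touching nothing.
It also fails if it takes over 54 s, if anything falls off the work surface, if the arm or the gripper's body presses on something with over 40 N, if the wrist force passes 120 N, or if a joint passes its speed limit or range.

ROBOT

A 6-joint arm with a two-finger parallel gripper is mounted at the origin on a cart in front of the work surface, level with it; the furniture and walls round the work are solid. World frame = base frame: x ahead of the robot, y to its left, z up, the work surface at z = 0. Lengths are in mm, angles in rad, forces in N, time in s.
With the tool pointing down it reaches from about 350 to 775 mm from the base axis. Payload 7.3 kg.
Tool frame: the origin (TCP) lies on the front face of the gripper's body, between the roots of the fingers; the fingertips stand 66 mm ahead of it and the grasp point (between the pads) lies 47 mm ahead of it (bot.tip_extent is the distance from the TCP to the fingertips, in mm); z points along the fingers, y is the line along which they close (so a half turn about z gives the same grasp; the last joint's range is limited). The gripper opens to 92 mm and grips with 3 to 60 N. Pads are 19 mm wide; open, the fingers measure 130 mm over their backs; the gripper's body (75 mm by 190 mm) begins 47 mm behind the grasp point.
Start: joints at [1.005, 0.342, 1.524, -0, 1.275, -0.146], TCP at [213.963, 479.435, 292.241] pointing down, gripper open.
Joint ranges: [-2.53, 2.53], [-0.77, 2.02], [0.04, 2.7], [-1, 4.14], [0.28, 2.66], [-3.11, 3.11]. Speed limits (rad/s): [2.57, 2.57, 3.14, 3.14, 3.14, 3.14].

INTERFACE

Orientations are given as [roll, pitch, yaw] about the fixed x, y, z axes, in that order (R = Rz(yaw) Ry(pitch) Rx(roll)).
In Python, from plant import readout, viewer, order, bot gives the robot as it stands.
- The arm moves only by the shell command python3 -m creep 'ROWS'. ROWS is text: rows parted by semicolons, each of 7 numbers parted by spaces: the shift along the world's x, y, z in m, then the turn, a rotation vector about the world's x, y, z in rad, then the opening in per cent of the stroke, from 0 (shut) to 100 (fully open). A call has 1 to 8 rows; each row shifts and turns the commanded pose from where the row before left it; what a row does not reach is not made up. A row lasts 1/12 s, in which the tool goes at most 41.7 mm and 7.16 degrees, less where a joint would pass 70% of its speed; a pose out of reach is approached as far as the arm can. A call is refused whole if a number of a shift passes 0.0417 or a number of a turn 0.125, either way. A call with a gripper value outside its range is refused whole. The fingers move at their own pace and stop on an object; the grip force is fixed at half the most. Time passes only in rows, so rows that do not move let the fingers close. It gives the time, the measured TCP pose, the force, the opening and the grip force at its end, in the units of the state.
- readout.get_obs(): the state, without advancing time (a new reading comes with each control period).
- viewer.capture(name): name is "side" or "top"; returns the picture (384x512x3 uint8, red, green, blue); there is no depth.
- viewer.camera_info(name): a dict with "fx", "fy", "cx", "cy" (pixels), "origin" and "rotation" of the camera in the world. Camera axes: x right, y up, looking along -z (the intrinsics and any distortion apply to the point x, -y, -z); pixel columns grow to the right and rows downward; lengths in mm; the calibration is good to about 2 mm. A picture is of the moment at which its call begins. camera_info takes no time and is no camera call.
- order.close_job(): hands the job in; it is judged then, once.
The state is a dict: "time": time; "joint_positions": joint angles; "dq": joint speeds; "tau": joint torques, N m; "tool_pos": TCP position; "tcp_rot": TCP orientation; "contact_force": force on the tool from outside, world axes, zero at the start; "moment": the same for the moment, N m; "grip_width": finger opening in mm; "finger_force": force on a finger pad.
Only numpy, scipy, OpenCV 4.12 (cv2) and the standard library are available. Lean on these libraries where they do the work, as an engineer would, in place of code of your own. Each camera call takes 0.05 s, during which the arm holds its last target. There are 200 camera calls.

## Working session

There is one attempt and no reset: what is moved stays moved. The work goes in short steps, Python scripts to look and compute and a shell command to move; the robot and the scene stay as the last step left them, time stands still between calls to the robot, and variables do not carry over. Pictures are saved under pics/ and viewed, at most 10 in all, crops included, and the job is handed in when it is done.

```bash
mkdir -p pics; ls
python3 - <<'E'
from plant import readout, viewer, order, bot
import cv2
for n in("side","top"):
    cv2.imwrite(f"pics/{n}0.png",viewer.capture(n)[:,:,::-1]); print(viewer.camera_info(n))
print(readout.get_obs(),bot.tip_extent)
E
```

```text
pics
{'fx': 450.0334555915946, 'fy': 450.0334555915946, 'cx': 253.9590441868764, 'cy': 186.4695154597941, 'origin': array([ -39.93792908, -637.19562952,  564.3165355 ]), 'rotation': array([ 1.12866738, -0.02331522, -0.52440295])}
{'fx': 351.68970023763785, 'fy': 351.68970023763785, 'cx': 259.60288756251066, 'cy': 196.04226922368457, 'origin': array([ 292.00395375,  215.10814503, 1035.34450623]), 'rotation': array([ 0.18860916, -0.02501541, -1.55494476])}
{'time': 0.1, 'joint_positions': array([ 1.00499386e+00,  3.42674285e-01,  1.52492047e+00,  3.89820311e-05,
        1.27537833e+00, -1.45976795e-01]), 'dq': array([-9.37422465e-05, -8.17043683e-04, -9.38885205e-04, -5.49005058e-04,
        1.35860090e-03,  4.72662375e-04]), 'tau': array([ 1.04793828e-03, -4.32003558e+01, -2.44696355e+01,  7.18064792e-02,
        5.26508724e-02, -9.02589909e-05]), 'tool_pos': array([213.80678727, 479.20059311, 291.60372221]), 'tcp_rot': array([-3.14023232e+00, -2.37677834e-04,  2.72175545e+00]), 'contact_force': array([-0.26084405, -0.89091631, -0.58870269]), 'moment': array([-0.06200663, -0.0272431 , -0.03998387]), 'finger_force': 0.0, 'grip_width': 91.63352845893424} 65.5
```

View pics/side0.png

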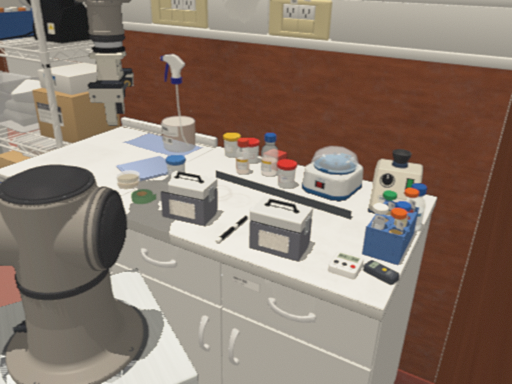

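View pics/top0.png

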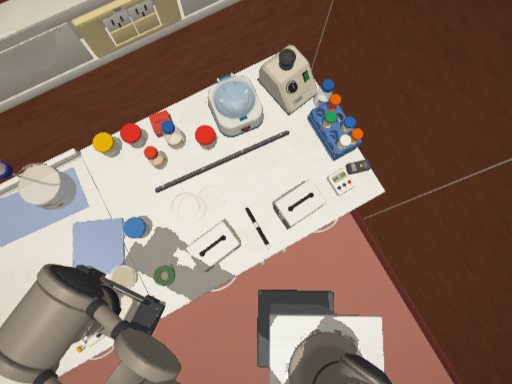

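The side view shows two standing cases at about (190,200) and (281,230), the marker at (232,229) and the rail from (217,177) to (347,212). In the top view the handles are at (213,246) and (300,203), the rail runs from (157,190) to (289,132), and the marker is at (258,227).

```bash
cat > h.py <<'E'
import numpy as np, cv2
from scipy.spatial.transform import Rotation as R
from plant import readout, viewer, order, bot
def cam(n):
    c=viewer.camera_info(n); return c,R.from_euler('xyz',c['rotation']).as_matrix()
def cast(n,px,z):
    c,M=cam(n); px=np.atleast_2d(px).astype(float)
    d=np.c_[(px[:,0]-c['cx'])/c['fx'],-(px[:,1]-c['cy'])/c['fy'],-np.ones(len(px))]@M.T
    return c['origin']+d*((z-c['origin'][2])/d[:,2])[:,None]
def proj(n,P):
    c,M=cam(n); q=(np.atleast_2d(P)-c['origin'])@M
    return np.c_[c['cx']-c['fx']*q[:,0]/q[:,2],c['cy']+c['fy']*q[:,1]/q[:,2]]
def dark(img,roi,t=70):
    x0,y0,x1,y1=roi; m=(img[y0:y1,x0:x1].max(2)<t).astype(np.uint8)
    n,l,s,_=cv2.connectedComponentsWithStats(m,connectivity=8)
    out=[]
    for i in range(1,n):
        if s[i,4]>15:
            ys,xs=np.nonzero(l==i); out.append((s[i,4],np.c_[xs+x0,ys+y0]))
    return sorted(out,key=lambda a:-a[0])
def ends(p):
    r=cv2.boxPoints(cv2.minAreaRect(p.astype(np.float32))); e=np.roll(r,-1,0)-r; L=np.linalg.norm(e,axis=1)
    k=np.argmax(L[:2]); a=(r[k]+r[(k-1)%4])/2; b=(r[k+1]+r[(k+2)%4])/2
    return np.array([a,b])
E
python3 - <<'E'
from h import *
t=viewer.capture("top"); s=viewer.capture("side")
np.set_printoptions(precision=1,suppress=True)
for n,roi,z in(("A",(195,228,235,262),117),("B",(283,188,320,218),117),("marker",(242,204,274,250),12),("rail",(150,126,295,196),25)):
    for a,p in dark(t,roi,90)[:2]:
        e=ends(p); w=cast("top",e,z); d=w[1]-w[0]
        print(n,a,e.ravel(),"mid",w.mean(0),"len",np.linalg.norm(d),"ang",np.degrees(np.arctan2(d[1],d[0])), "side px of mid",proj("side",w.mean(0)))
for nm,px in(("edge",[[183,310],[385,190]]),):print(cast("top",px,0))
T=cv2.resize(t[120:280,150:350],None,fx=4,fy=4,interpolation=cv2.INTER_CUBIC)[:600]
cv2.imwrite("pics/c1.png",T[:,:,::-1])
E
```

```text
A 77 [200.5 254.6 224.5 236.4] mid [335.4 314.3 117. ] len 76.64450287987809 ang -51.368727194158055 side px of mid [[188.  173.5]]
B 73 [288.6 209.4 312.4 193.6] mid [455.3  85.7 117. ] len 77.42660755804023 ang -55.30704885901707 side px of mid [[279.7 201. ]]
marker 61 [257.3 227.2 266.5 243.3] mid [372.2 184.1  12. ] len 53.43804448942029 ang -149.2828689084029 side px of mid [[225.5 231. ]]
marker 48 [246.3 207.8 253.8 221.1] mid [432.3 219.8  12. ] len 45.027424657410506 ang -149.28289700474937 side px of mid [[240.6 218.6]]
rail 322 [155.8 190.5 288.  132. ] mid [590.3 302.7  25. ] len 429.87722801435416 ang -63.81964326754132 side px of mid [[276.4 188.6]]
[[ 159.8  402.4    0. ]
 [ 516.6 -188.1    0. ]]
```

View pics/c1.png

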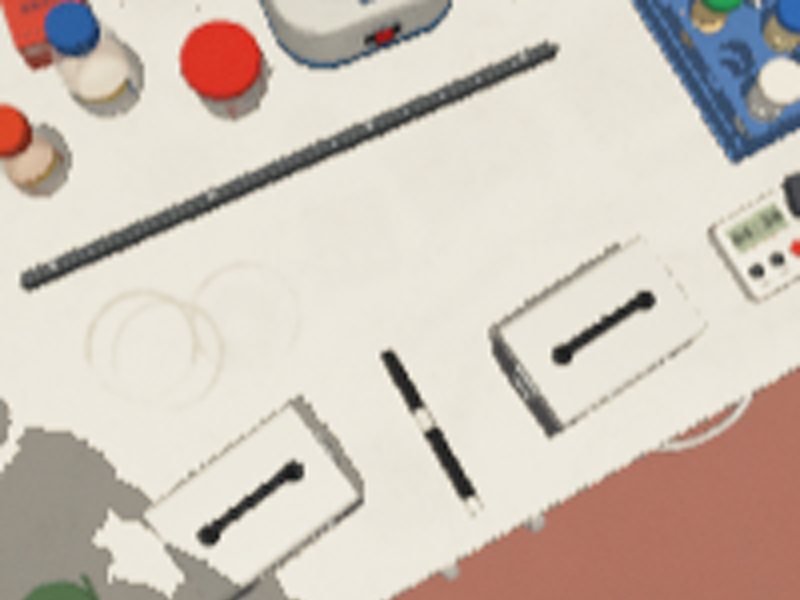

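The crop shows both lids, with handles at about (250,503) and (605,327), and the rail from (25,280) to (555,48). The marker lies clear between the cases and the timer is just right of case B. I'll cross-check with the side view.

Run:
```python
from h import *
t=viewer.capture("top"); s=viewer.capture("side")
np.set_printoptions(precision=1,suppress=True)
def tri(a,b):
    A=[];B=[]
    for n,p in(("top",a),("side",b)):
        o=cam(n)[0]['origin'];d=cast(n,p,0)[0]-o;d/=np.linalg.norm(d);P=np.eye(3)-np.outer(d,d);A.append(P);B.append(P@o)
    X=np.linalg.solve(sum(A),sum(B)); return X,np.linalg.norm(A[0]@X-B[0])
for n,rt,rs,z in(("A",(195,228,235,262),(174,168,206,190),117),("B",(283,188,320,218),(260,194,302,216),117),("rail",(150,126,295,196),(212,168,352,218),25)):
    pt=dark(t,rt,90)[0][1]; print(n,"side comps",[(a,p.mean(0),p.min(0),p.max(0)) for a,p in dark(s,rs,80)[:3]])
    ps=dark(s,rs,80)[0][1]
    et=ends(pt);es=ends(ps); es=es[np.argsort(es[:,0])]; et=et[np.argsort(et[:,0])]
    X=[tri(a,b) for a,b in zip(et,es)]
    print([x for x in X]); d=X[1][0]-X[0][0];print("ang",np.degrees(np.arctan2(d[1],d[0])),np.linalg.norm(d))
# rail front bottom edge in top view: lowest dark pixel per column, fit
p=dark(t,(150,126,295,196),90)[0][1]
c=np.arange(165,282);y=np.array([p[p[:,0]==k,1].max()+.5 for k in c]);y2=np.array([p[p[:,0]==k,1].min()-.5 for k in c])
for y_,z in((y,0),(y2,25),(y2,0)):
    k=np.polyfit(c,y_,1); w=cast("top",[[160,np.polyval(k,160)],[285,np.polyval(k,285)]],z);d=w[0]-w[1];print("railedge",z,w,np.degrees(np.arctan2(d[1],d[0]))-90)
```

```text
A side comps [(np.int32(56), array([188.5, 175.8]), array([176, 172]), array([202, 182]))]
[(array([313.9, 344.6, 107.8]), np.float64(2.461573309748338)), (array([360.2, 284.9, 108.2]), np.float64(0.2235720361467431))]
ang -52.264767882492286 75.49968557124922
B side comps [(np.int32(126), array([290.5, 196.9]), array([273, 194]), array([301, 202])), (np.int32(80), array([282.4, 204.3]), array([266, 200]), array([298, 212]))]
[(array([442.2, 113. , 128.5]), np.float64(11.978100280141481)), (array([481. ,  52.3, 127.7]), np.float64(6.615385288633063))]
ang -57.358467262097314 72.06901787324352
rail side comps [(np.int32(802), array([286. , 195.1]), array([217, 172]), array([350, 217])), (np.int32(80), array([282.4, 204.3]), array([266, 200]), array([298, 212])), (np.int32(68), array([213.6, 205. ]), array([212, 190]), array([215, 215]))]
[(array([499.4, 500. ,   8.3]), np.float64(0.6174317376603197)), (array([691.3, 107.9,  11. ]), np.float64(0.824519157314801))]
ang -63.91804384082434 436.5407763301763
railedge 0 [[500.6 490.    0. ]
 [684.9 116.5   0. ]] 26.262509880630446
railedge 25 [[503.7 483.9  25. ]
 [683.  118.9  25. ]] 26.166947088265502
railedge 0 [[508.9 490.6   0. ]
 [692.7 116.5   0. ]] 26.166947088265474
```

```bash
R='0.0076 -0.023 0 0 0 0.121 65'; python3 -m creep '0.0076 -0.023 0 0 0 0.121 65;0.0076 -0.023 0 0 0 0.121 65;0.0076 -0.023 0 0 0 0.121 65;0.0076 -0.023 0 0 0 0.121 65;0.0076 -0.023 0 0 0 0.121 65;0.0076 -0.023 0 0 0 0.121 65;0.0076 -0.023 0 0 0 0.121 65;0.0076 -0.023 0 0 0 0.121 65'; python3 -m creep '0.0072 -0.023 0 0 0 0.122 65;0 0 0 0 0 0 65;0 0 0 0 0 0 65'
```

```text
time: 0.97
tool_pos: [274.9, 294.3, 292.3]
tcp_rot: [3.142, 0.0, -2.587]
contact_force: [0.4, 0.7, 0.7]
grip_width: 59.4
finger_force: 0.0
time: 1.22
tool_pos: [282.3, 271.8, 292.5]
tcp_rot: [3.141, 0.001, -2.475]
contact_force: [-0.6, 1.0, -0.1]
grip_width: 59.7
finger_force: 0.0
```

```bash
python3 -m creep '0 0 -0.037 0 0 0 65;0 0 -0.037 0 0 0 65;0 0 -0.037 0 0 0 65;0 0 -0.035 0 0 0 65;0 0 0 0 0 0 65'
python3 - <<'E'
from h import *
s=viewer.capture("side");t=viewer.capture("top")
a=cv2.resize(s[120:270,110:310],None,fx=3,fy=3); b=cv2.resize(t[180:330,150:215+35],None,fx=2,fy=2)
cv2.imwrite("pics/a1.png",np.hstack([a[:300*1+150],np.pad(b,((0,150),(0,0),(0,0)))])[:,:,::-1])
E
```

```text
time: 1.63
tool_pos: [279.0, 271.4, 141.5]
tcp_rot: [3.14, -0.011, -2.473]
contact_force: [-0.1, -1.7, -0.5]
grip_width: 59.8
finger_force: 0.0
```

View pics/a1.png

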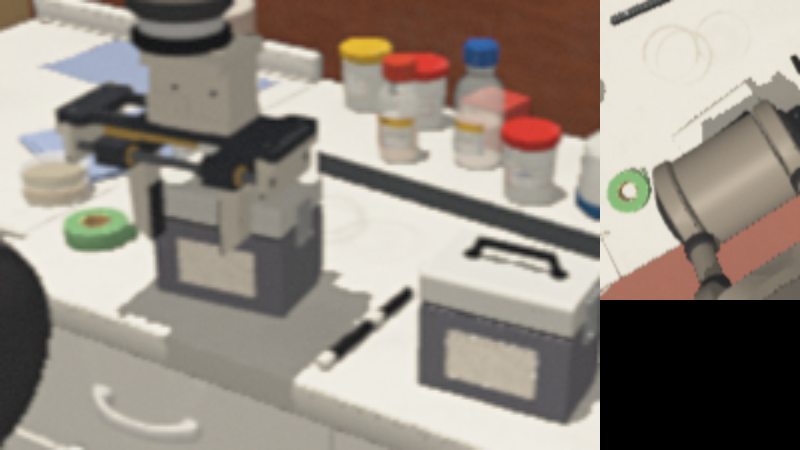

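The fingers stand in front of case A: tips at about (155,235) and (232,252) in the crop, with the front-face bottom corners at about (158,283) and (272,312). I'll check the lateral centring numerically.

Run:
```python
from h import *
np.set_printoptions(precision=1,suppress=True)
o=readout.get_obs();p=o['tool_pos'];M=R.from_euler('xyz',o['tcp_rot']).as_matrix();print(p)
f=lambda P:(proj("side",P)-[110,120])*3
print("tips",f([p+M@[0,s*40,65.5] for s in(-1,1)]))
a=np.radians(38.2);x=np.array([np.cos(a),np.sin(a),0]);y=np.array([-x[1],x[0],0]);c=np.array([337,315,0])
for z in(0,100):print("front",z,f([c-40*x+s*60*y+[0,0,z] for s in(1,-1)]),"back right",f([c+40*x-60*y+[0,0,z]]))
w=cast("side",[[158/3+110,283/3+120],[272/3+110,312/3+120]],0);print(w,w.mean(0)+40*x,np.degrees(np.arctan2(*(w[0]-w[1])[[1,0]]))-90)
```

```text
[281.6 272.9 146.2]
tips [[237.1 243.8]
 [148.4 224.9]]
front 0 [[154.9 291.9]
 [281.6 321.4]] back right [[324.5 278.4]]
front 100 [[147.  184.5]
 [278.5 211.2]] back right [[323.2 173.1]]
[[276.1 351.1   0. ]
 [342.  260.7   0. ]] [340.5 330.6   0. ] 36.116543028106165
```

```bash
python3 -m creep '0.0032 0.0025 0 0 0 0 65;0.0032 0.0025 0 0 0 0 65;0.0032 0.0025 0 0 0 0 65;0.0032 0.0025 0 0 0 0 65;0 0 0 0 0 0 65'; python3 -m creep '0.0032 0.0025 0 0 0 0 65;0.0032 0.0025 0 0 0 0 65'; python3 -m creep '0.0032 0.0025 0 0 0 0 65;0.0032 0.0025 0 0 0 0 65'
```

```text
time: 2.15
tool_pos: [296.0, 283.3, 147.2]
tcp_rot: [-3.141, 0.003, -2.472]
contact_force: [-0.2, -0.4, -0.6]
grip_width: 60.0
finger_force: 0.0
time: 2.32
tool_pos: [300.9, 287.3, 146.4]
tcp_rot: [3.141, -0.001, -2.471]
contact_force: [-0.5, -2.4, 1.3]
grip_width: 59.7
finger_force: 1.1
time: 2.48
tool_pos: [307.7, 292.5, 146.2]
tcp_rot: [3.141, -0.001, -2.471]
contact_force: [-1.5, -0.9, 2.3]
grip_width: 60.0
finger_force: 1.2
```

```bash
python3 -m creep '0.0039 0.0031 0.0013 0 0 0 65;0.0039 0.0031 0.0013 0 0 0 65;0.0039 0.0031 0.0013 0 0 0 65;0.0039 0.0031 0.0013 0 0 0 65'; python3 -m creep '0.0039 0.0031 0.0013 0 0 0 65;0.0039 0.0031 0.0013 0 0 0 65;0.0039 0.0031 0.0013 0 0 0 65;0.0039 0.0031 0.0013 0 0 0 65'
python3 - <<'E'
from h import *
s=viewer.capture("side")
cv2.imwrite("pics/a2.png",cv2.resize(s[120:270,110:310],None,fx=2,fy=2)[:,:,::-1])
E
```

```text
time: 2.82
tool_pos: [323.8, 305.3, 151.7]
tcp_rot: [3.142, 0.001, -2.471]
contact_force: [-1.2, -1.5, 2.3]
grip_width: 59.8
finger_force: 1.0
time: 3.15
tool_pos: [339.3, 317.7, 156.8]
tcp_rot: [3.142, 0.0, -2.471]
contact_force: [0.5, -0.1, 0.6]
grip_width: 59.8
finger_force: 0.0
```

View pics/a2.png

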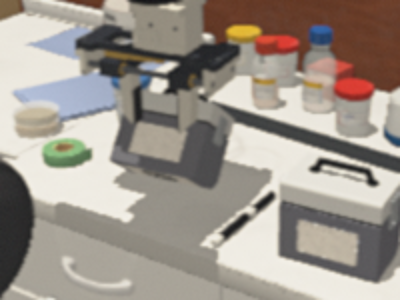

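The case is tilting back cleanly, about 35° over, with its front face towards (165,145). I'll continue.

```bash
python3 -m creep '0.0039 0.0031 0.0013 0 0 0 65;0.0039 0.0031 0.0013 0 0 0 65;0.0039 0.0031 0.0013 0 0 0 65;0.0039 0.0031 0.0013 0 0 0 65'; python3 -m creep '0.0039 0.0031 0.0013 0 0 0 65;0.0039 0.0031 0.0013 0 0 0 65;0.0039 0.0031 0.0013 0 0 0 65;0 0 0 0 0 0 65';python3 -m creep '0 0 0 0 0 0 65;0 0 0 0 0 0 65;0 0 0 0 0 0 65;0 0 0 0 0 0 65'
python3 - <<'E'
from h import *
s=viewer.capture("side")
cv2.imwrite("pics/a3.png",cv2.resize(s[120:270,110:310],None,fx=2,fy=2)[:,:,::-1])
E
```

```text
time: 3.53
tool_pos: [354.8, 330.0, 162.0]
tcp_rot: [3.142, 0.0, -2.471]
contact_force: [0.2, -0.2, 0.1]
grip_width: 59.5
finger_force: 0.0
time: 3.87
tool_pos: [367.0, 339.6, 166.1]
tcp_rot: [3.142, 0.001, -2.471]
contact_force: [0.7, -0.0, 0.1]
grip_width: 59.8
finger_force: 0.0
time: 4.2
tool_pos: [365.8, 338.8, 165.7]
tcp_rot: [3.141, -0.0, -2.471]
contact_force: [-0.6, 0.3, 0.9]
grip_width: 60.1
finger_force: 0.0
```

View pics/a3.png

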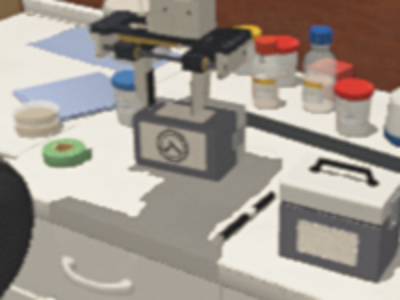

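A lies on its back and shows the stamp at crop (173,146). Next I tip B the same way.

```bash
python3 -m creep '0 0 0.03 0 0 0 65;0 0 0.03 0 0 0 65;0 0 0.03 0 0 0 65'; python3 -m creep '0.004 -0.0368 0 0 0 -0.009 65;0.004 -0.0368 0 0 0 -0.009 65;0.004 -0.0368 0 0 0 -0.009 65;0.004 -0.0368 0 0 0 -0.009 65;0.004 -0.0368 0 0 0 -0.009 65;0.004 -0.0368 0 0 0 -0.009 65;0.004 -0.0368 0 0 0 -0.009 65;0.004 -0.0368 0 0 0 -0.009 65';python3 -m creep '0 0 0 0 0 0 65;0 0 0 0 0 0 65;0 0 -0.036 0 0 0 65;0 0 -0.036 0 0 0 65;0 0 -0.036 0 0 0 65;0 0 0 0 0 0 65;0 0 0 0 0 0 65'
python3 - <<'E'
from h import *
s=viewer.capture("side")
cv2.imwrite("pics/b1.png",cv2.resize(s[120:295,190:390],None,fx=3,fy=3)[:,:,::-1])
E
```

```text
time: 4.5
tool_pos: [365.7, 338.7, 256.6]
tcp_rot: [3.141, -0.002, -2.471]
contact_force: [0.2, 0.5, -0.1]
grip_width: 59.8
finger_force: 0.0
time: 5.17
tool_pos: [397.7, 42.9, 255.9]
tcp_rot: [-3.141, 0.0, -2.544]
contact_force: [1.0, 0.7, 1.0]
grip_width: 60.0
finger_force: 0.0
time: 5.75
tool_pos: [397.1, 45.6, 147.2]
tcp_rot: [3.139, -0.003, -2.542]
contact_force: [0.2, 1.0, 0.6]
grip_width: 59.9
finger_force: 0.0
```

View pics/b1.png

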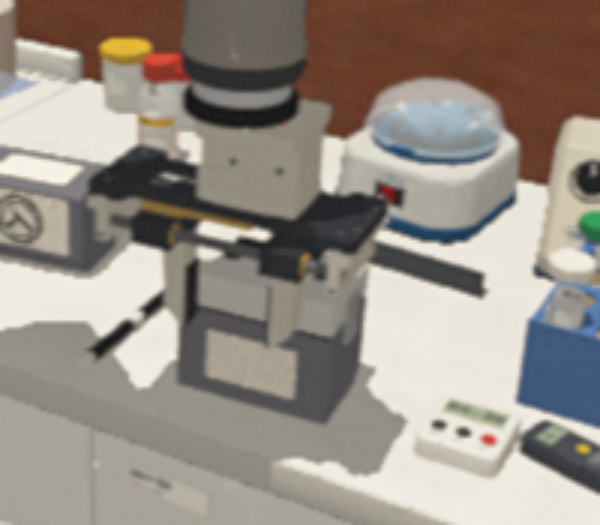

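Fingers are at about (180,310) and (282,340) in front of B, and the timer at (468,430) is well clear. Pushing B over.

```bash
python3 -m creep '0.0033 0.0022 0 0 0 0 65;0.0033 0.0022 0 0 0 0 65;0.0033 0.0022 0 0 0 0 65;0.0033 0.0022 0 0 0 0 65;0.0033 0.0022 0 0 0 0 65;0.0033 0.0022 0 0 0 0 65'; python3 -m creep '0.0033 0.0022 0 0 0 0 65;0.0033 0.0022 0 0 0 0 65;0.0041 0.0028 0.0013 0 0 0 65;0.0041 0.0028 0.0013 0 0 0 65;0.0041 0.0028 0.0013 0 0 0 65;0.0041 0.0028 0.0013 0 0 0 65'; python3 -m creep '0.0041 0.0028 0.0013 0 0 0 65;0.0041 0.0028 0.0013 0 0 0 65;0.0041 0.0028 0.0013 0 0 0 65;0.0041 0.0028 0.0013 0 0 0 65'; python3 -m creep '0.0041 0.0028 0.0013 0 0 0 65;0.0041 0.0028 0.0013 0 0 0 65;0.0041 0.0028 0.0013 0 0 0 65;0.0041 0.0028 0.0013 0 0 0 65;0.0041 0.0028 0.0013 0 0 0 65;0.0041 0.0028 0.0013 0 0 0 65;0.0041 0.0028 0.0013 0 0 0 65;0 0 0 0 0 0 65';python3 -m creep '0 0 0 0 0 0 65;0 0 0 0 0 0 65;0 0 0.02 0 0 0 65;0 0 0.04 0 0 0 65;0 0 0.04 0 0 0 65'
```

```text
time: 6.3
tool_pos: [418.2, 57.9, 148.1]
tcp_rot: [-3.141, 0.0, -2.543]
contact_force: [-1.0, -0.9, 1.4]
grip_width: 59.7
finger_force: 0.8
time: 6.8
tool_pos: [441.4, 73.6, 153.2]
tcp_rot: [-3.142, 0.0, -2.543]
contact_force: [-0.8, -0.2, 1.0]
grip_width: 59.9
finger_force: 0.7
time: 7.13
tool_pos: [457.8, 84.9, 158.3]
tcp_rot: [-3.142, 0.0, -2.543]
contact_force: [0.0, -0.3, -0.2]
grip_width: 59.6
finger_force: 0.1
time: 7.8
tool_pos: [486.9, 104.6, 167.6]
tcp_rot: [-3.141, 0.001, -2.543]
contact_force: [1.2, 0.3, 0.1]
grip_width: 59.8
finger_force: 0.0
time: 8.22
tool_pos: [484.8, 103.9, 267.2]
tcp_rot: [3.139, -0.004, -2.544]
contact_force: [1.6, 0.4, 0.1]
grip_width: 60.1
finger_force: 0.0
```

Run:
```python
from h import *
s=viewer.capture("side");t=viewer.capture("top")
a=cv2.resize(s[130:250,150:350],None,fx=2,fy=2); b=cv2.resize(t[120:280,150:350],None,fx=2,fy=2)
cv2.imwrite("pics/c2.png",np.vstack([a,b])[:,:,::-1])
```

```text
(no output)
```

View pics/c2.png

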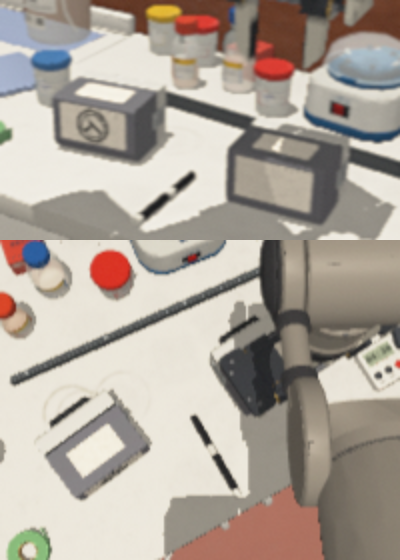

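Both cases are on their backs. A shows the stamp at (93,123); B's panel at (272,185) is blank. Now I measure A's pose.

Run:
```python
from h import *
np.set_printoptions(precision=1,suppress=True)
s=viewer.capture("side");t=viewer.capture("top")
# stamp ring in side
c=[p for a,p in dark(s,(186,180,208,202),75)]
p=np.vstack(c); m=(p.min(0)+p.max(0))/2; print("ring",len(p),p.min(0),p.max(0)); print("stamp",cast("side",m,48))
# grey body in top view
x0,y0,x1,y1=165,190,228,252
im=t[y0:y1,x0:x1].astype(int); g=((im.max(2)<150)&(im.max(2)>60)&(im.max(2)-im.min(2)<40)).astype(np.uint8)
g=cv2.morphologyEx(g,cv2.MORPH_OPEN,np.ones((3,3)))
k=max(cv2.findContours(g,cv2.RETR_EXTERNAL,cv2.CHAIN_APPROX_NONE)[0],key=cv2.contourArea)
r=cv2.minAreaRect(k);b=cv2.boxPoints(r)+[x0,y0];w=cast("top",b,80);print(b,"\n",w)
e=np.roll(w,-1,0)-w;print([(np.linalg.norm(v),np.degrees(np.arctan2(v[1],v[0]))) for v in e])
# handle in top, z=40
for a,q in dark(t,(170,190,210,218),70)[:2]:
    E=ends(q);W=cast("top",E,40);d=W[0]-W[1];print("handle",a,W,np.linalg.norm(d),np.degrees(np.arctan2(d[1],d[0])))
```

```text
Traceback (most recent call last):
ValueError: need at least one array to concatenate
```

Run:
```python
from h import *
np.set_printoptions(precision=1,suppress=True)
s=viewer.capture("side");t=viewer.capture("top")
im=s[178:206,182:212].max(2);print(im.min())
p=np.argwhere(im[4:24,5:24]<im.min()+45)[:,::-1]+[187,182]; m=(p.min(0)+p.max(0))/2; print("ring",len(p),p.min(0),p.max(0)); print("stamp",cast("side",m,48))
x0,y0,x1,y1=165,190,228,252
im=t[y0:y1,x0:x1].astype(int); g=((im.max(2)<150)&(im.max(2)>60)&(im.max(2)-im.min(2)<40)).astype(np.uint8)
g=cv2.morphologyEx(g,cv2.MORPH_OPEN,np.ones((3,3)))
k=max(cv2.findContours(g,cv2.RETR_EXTERNAL,cv2.CHAIN_APPROX_NONE)[0],key=cv2.contourArea)
r=cv2.minAreaRect(k);b=cv2.boxPoints(r)+[x0,y0];w=cast("top",b,80);print(b,"\n",w)
e=np.roll(w,-1,0)-w;print([(np.linalg.norm(v),np.degrees(np.arctan2(v[1],v[0]))) for v in e])
for a,q in dark(t,(170,190,210,218),70)[:2]:
    E=ends(q);W=cast("top",E,40);d=W[0]-W[1];print("handle",a,W,np.linalg.norm(d),np.degrees(np.arctan2(d[1],d[0])))
```

```text
76
ring 80 [187 182] [205 201]
stamp [[367.1 343.8  48. ]]
[[171.6 227. ]
 [209.7 199.1]
 [227.1 222.8]
 [189.  250.7]] 
 [[384.6 430.7  80. ]
 [463.4 331.4  80. ]
 [398.8 281.4  80. ]
 [322.1 380.5  80. ]]
[(np.float64(126.7347929179223), np.float64(-51.58641557188339)), (np.float64(81.6112181623492), np.float64(-142.28710873649473)), (np.float64(125.30344234009857), np.float64(127.76785970271689)), (np.float64(80.19418679144475), np.float64(38.728861768615104))]
handle 43 [[433.1 431.3  40. ]
 [470.4 384.2  40. ]] 60.06228924242147 128.4055160284054
```

```bash
python3 -m creep '-0.0212 0.0303 0 0 0 0.01 85;-0.0212 0.0303 0 0 0 0.01 85;-0.0212 0.0303 0 0 0 0.01 85;-0.0212 0.0303 0 0 0 0.01 85;-0.0212 0.0303 0 0 0 0.01 85;-0.0212 0.0303 0 0 0 0.01 85;-0.0212 0.0303 0 0 0 0.01 85'; python3 -m creep '0 0 0 0 0 0 85;0 0 0 0 0 0 85;0 0 -0.034 0 0 0 85;0 0 -0.034 0 0 0 85;0 0 -0.034 0 0 0 85;0 0 -0.034 0 0 0 85;0 0 -0.034 0 0 0 85'; python3 -m creep '0 0 0 0 0 0 85;0.0024 0.0019 0 0 0 0 85;0.0024 0.0019 0 0 0 0 85;0.0024 0.0019 0 0 0 0 85;0.0024 0.0019 0 0 0 0 85'; python3 -m creep '0.0024 0.0019 0 0 0 0 85;0.0024 0.0019 0 0 0 0 85'; python3 -m creep '0.0024 0.0019 0 0 0 0 85;0.0024 0.0019 0 0 0 0 85'
```

```text
time: 9.1
tool_pos: [335.7, 317.0, 265.6]
tcp_rot: [3.141, -0.003, -2.473]
contact_force: [0.9, -0.7, 0.2]
grip_width: 78.2
finger_force: 0.0
time: 9.68
tool_pos: [337.9, 314.6, 95.1]
tcp_rot: [-3.141, -0.001, -2.475]
contact_force: [1.8, 0.8, -0.3]
grip_width: 78.5
finger_force: 0.0
time: 10.1
tool_pos: [348.6, 324.5, 99.2]
tcp_rot: [-3.141, 0.004, -2.474]
contact_force: [0.0, 0.4, -0.4]
grip_width: 78.1
finger_force: 0.0
time: 10.27
tool_pos: [352.7, 328.1, 98.3]
tcp_rot: [-3.141, 0.002, -2.473]
contact_force: [0.4, -0.1, -0.5]
grip_width: 78.2
finger_force: 0.0
time: 10.43
tool_pos: [356.4, 331.4, 97.5]
tcp_rot: [3.141, -0.001, -2.473]
contact_force: [-4.5, -3.7, 3.6]
grip_width: 77.8
finger_force: 2.6
```

```bash
python3 -m creep '0.0032 0.0023 0 0 0 -0.01 85;0.0034 0.0021 0 0 0 -0.015 85;0.0034 0.002 0 0 0 -0.015 85;0.0035 0.0019 0 0 0 -0.015 85;0.0036 0.0018 0 0 0 -0.015 85;0.0036 0.0018 0 0 0 -0.015 85;0.0036 0.0018 0 0 0 -0.015 85;0.0036 0.0018 0 0 0 -0.015 85'; python3 -m creep '0.0036 0.0018 0 0 0 -0.015 85;0.0036 0.0018 0 0 0 -0.015 85;0.0036 0.0018 0 0 0 -0.015 85;0.0036 0.0018 0 0 0 -0.015 85;0.0036 0.0018 0 0 0 -0.015 85;0.0036 0.0018 0 0 0 -0.015 85;0.0036 0.0018 0 0 0 -0.006 85;0.0036 0.0018 0 0 0 0 85'
python3 - <<'E'
from h import *
s=viewer.capture("side");t=viewer.capture("top")
a=cv2.resize(s[130:250,150:350],None,fx=2,fy=2); b=cv2.resize(t[120:280,150:350],None,fx=2,fy=2)
cv2.imwrite("pics/c3.png",np.vstack([a,b])[:,:,::-1])
p=readout.get_obs()['tool_pos'];print("rail dist",(592.7-p[0])*.897+(303.2-p[1])*.4415-109.5)
E
```

```text
time: 11.1
tool_pos: [385.1, 347.1, 97.1]
tcp_rot: [3.142, 0.0, -2.59]
contact_force: [-2.7, -0.3, 0.5]
grip_width: 77.9
finger_force: 1.2
time: 11.77
tool_pos: [413.8, 361.4, 97.2]
tcp_rot: [-3.142, -0.0, -2.685]
contact_force: [-1.5, -0.9, -0.5]
grip_width: 77.7
finger_force: 1.1
rail dist 24.550463489391063
```

View pics/c3.png

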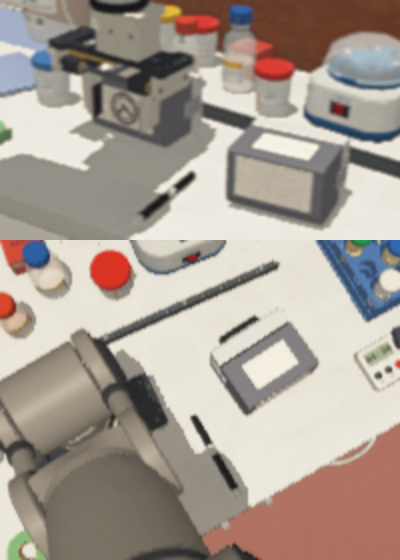

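A is travelling square to the rail with both fingers on its underside at (100,108) and (155,125). B lies clear of the rail with a blank panel. I'll finish the approach slowly and watch the force.

```bash
python3 -m creep '0.0036 0.0018 0 0 0 0 85;0.0036 0.0018 0 0 0 0 85;0.0036 0.0018 0 0 0 0 85;0.0027 0.0013 0 0 0 0 85'; for i in 1; do python3 -m creep '0.0018 0.0009 0 0 0 0 85;0.0018 0.0009 0 0 0 0 85'; done; python3 -m creep '0.0013 0.0007 0 0 0 0 85;0.0013 0.0007 0 0 0 0 85'; python3 -m creep '0.0013 0.0007 0 0 0 0 85;0 0 0 0 0 0 85'
```

```text
time: 12.2
tool_pos: [427.4, 368.2, 97.3]
tcp_rot: [3.142, 0.0, -2.684]
contact_force: [-4.6, -2.7, 2.5]
grip_width: 78.0
finger_force: 2.3
time: 12.37
tool_pos: [430.5, 369.8, 97.3]
tcp_rot: [3.142, -0.001, -2.684]
contact_force: [-5.2, -2.4, 3.5]
grip_width: 77.9
finger_force: 2.5
time: 12.53
tool_pos: [433.1, 371.2, 97.3]
tcp_rot: [3.142, -0.0, -2.684]
contact_force: [-4.9, -1.8, 4.4]
grip_width: 78.1
finger_force: 2.5
time: 12.7
tool_pos: [433.3, 371.3, 97.3]
tcp_rot: [-3.141, -0.004, -2.684]
contact_force: [-9.2, -4.6, 7.8]
grip_width: 78.1
finger_force: 4.9
```

```bash
python3 -m creep '0.0009 0.0004 0 0 0 0 85;0 0 0 0 0 0 85'; python3 -m creep '0.0009 0.0004 0 0 0 0 85;0 0 0 0 0 0 85';  python3 -m creep '0.0009 0.0004 0 0 0 0 85;0 0 0 0 0 0 85'
python3 - <<'E'
from h import *
print(readout.get_obs()['moment'])
E
```

```text
time: 12.87
tool_pos: [433.4, 371.4, 97.3]
tcp_rot: [-3.141, -0.006, -2.684]
contact_force: [-11.5, -5.8, 10.4]
grip_width: 77.9
finger_force: 6.8
time: 13.03
tool_pos: [433.4, 371.4, 97.3]
tcp_rot: [-3.141, -0.008, -2.684]
contact_force: [-15.4, -8.2, 11.9]
grip_width: 78.2
finger_force: 8.7
time: 13.2
tool_pos: [433.5, 371.4, 97.3]
tcp_rot: [-3.141, -0.01, -2.684]
contact_force: [-18.4, -9.6, 15.8]
grip_width: 78.0
finger_force: 10.6
[-1.20501206  2.29542696 -0.19287308]
```

```bash
python3 -m creep '-0.0018 -0.0009 0 0 0 0 85;-0.0027 -0.0013 0 0 0 0 85;-0.0054 -0.0027 0 0 0 0 85;-0.018 -0.009 0 0 0 0 85;-0.018 -0.009 0 0 0 0 85;0 0 0 0 0 0 85'; python3 -m creep '0 0 0.04 0 0 0 85;0 0 0.04 0 0 0 85;0 0 0.04 0 0 0 85;0 0 0.04 0 0 0 85;0.01 -0.036 0 0 0 0 85;0.01 -0.036 0 0 0 0 85;0.01 -0.036 0 0 0 0 85;0.01 -0.036 0 0 0 0 85'; python3 -m creep '0.01 -0.036 0 0 0 0 85;0.01 -0.036 0 0 0 0 85;0.01 -0.036 0 0 0 0 85;0 0 0 0 0 0 85;0 0 0 0 0 0 85'
python3 - <<'E'
from h import *
np.set_printoptions(precision=1,suppress=True)
s=viewer.capture("side");t=viewer.capture("top")
a=cv2.resize(s[130:240,150:350],None,fx=3,fy=3)[:300]; b=cv2.resize(t[130:230,150:350],None,fx=3,fy=3)
cv2.imwrite("pics/c4.png",np.vstack([a,b])[:,:,::-1])
E
```

```text
time: 13.7
tool_pos: [388.5, 348.8, 96.8]
tcp_rot: [-3.141, -0.003, -2.684]
contact_force: [0.5, -0.6, -1.1]
grip_width: 77.9
finger_force: 0.0
time: 14.37
tool_pos: [432.2, 205.1, 257.9]
tcp_rot: [-3.141, 0.003, -2.683]
contact_force: [1.2, -0.4, 0.3]
grip_width: 78.6
finger_force: 0.0
time: 14.78
tool_pos: [462.4, 96.5, 257.5]
tcp_rot: [-3.141, 0.002, -2.689]
contact_force: [-0.3, 0.5, -0.6]
grip_width: 78.0
finger_force: 0.0
```

View pics/c4.png

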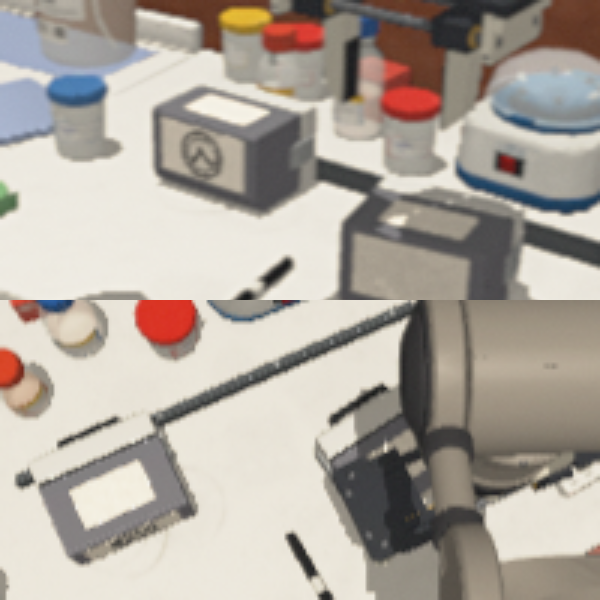

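A is against the rail with the stamp facing front at (203,155); B lies clear. Checking that A sits flat against the rail.

Run:
```python
from h import *
np.set_printoptions(precision=1,suppress=True)
s=viewer.capture("side");t=viewer.capture("top")
x0,y0,x1,y1=155,165,222,222
im=t[y0:y1,x0:x1].astype(int); mx=im.max(2)
g=((mx<150)&(mx>60)).astype(np.uint8)
g=cv2.morphologyEx(g,cv2.MORPH_OPEN,np.ones((3,3)))
k=max(cv2.findContours(g,cv2.RETR_EXTERNAL,cv2.CHAIN_APPROX_NONE)[0],key=cv2.contourArea)
b=cv2.boxPoints(cv2.minAreaRect(k))+[x0,y0];w=cast("top",b,80)
e=np.roll(w,-1,0)-w;print("body",[(np.linalg.norm(v),np.degrees(np.arctan2(v[1],v[0]))%90) for v in e])
# lid/body boundary: per column first grey pixel (subpixel: white->grey crossing)
def fit(cols,rows,lo,up=True,th=150):
    P=[]
    for c in cols:
        col=t[rows[0]:rows[1],c].max(1).astype(float)
        i=np.nonzero((col[:-1]>=th)&(col[1:]<th))[0]
        if len(i): i=i[-1] if not up else i[0]; P.append((c,rows[0]+i+(col[i]-th)/(col[i]-col[i+1])))
    P=np.array(P);k=np.polyfit(P[:,0],P[:,1],1);r=P[:,1]-np.polyval(k,P[:,0]);P=P[abs(r)<1];k=np.polyfit(P[:,0],P[:,1],1)
    return k,len(P),np.abs(P[:,1]-np.polyval(k,P[:,0])).mean()
# lid boundary line approx from (165,194) to (202,178)
P=[]
for c in range(167,201):
    yc=int(round(194-(c-165)*16/37)); col=t[yc-5:yc+6,c].max(1).astype(float); i=np.nonzero((col[:-1]>=165)&(col[1:]<165))[0]
    if len(i): j=i[np.argmin(abs(i-5))]; P.append((c,yc-5+j+(col[j]-165)/(col[j]-col[j+1])))
P=np.array(P)
for _ in range(2):
    k=np.polyfit(P[:,0],P[:,1],1); P=P[abs(P[:,1]-np.polyval(k,P[:,0]))<1.2]
w=cast("top",[[167,np.polyval(k,167)],[200,np.polyval(k,200)]],80);d=w[0]-w[1];print("lid line",len(P),np.degrees(np.arctan2(d[1],d[0]))-90,w)
for a,q in dark(t,(163,160,195,182),80)[:2]:
    E=ends(q);W=cast("top",E,40);W=W[np.argsort(-W[:,1])];d=W[0]-W[1];print("handle",a,W,np.linalg.norm(d),np.degrees(np.arctan2(d[1],d[0]))-90)
```

```text
body [(np.float64(126.66598173033681), np.float64(26.215953253869763)), (np.float64(86.38648674306683), np.float64(25.618604805215767)), (np.float64(124.89815590305086), np.float64(25.699741901624535)), (np.float64(85.26098827293553), np.float64(26.80213425053988))]
lid line 32 26.460662360524026 [[489.1 449.9  80. ]
 [533.2 361.2  80. ]]
```

A's yaw is 26.2 to 26.5° and the rail's is 26.2°, so it sits flat, and the force rise confirmed contact. Handing in.

```bash
python3 -c "
from plant import order
print(order.close_job())"
```

```text
the job is handed in; nothing more can be done
None
```

Both cases were tipped onto their backs; the stamped one (the left) was pushed flat against the dispatch rail with its stamp facing the front, the other lies on its back clear of the rail, and the job is handed in.

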